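# Pin the crank onto the grain mill

## Task

Lock the crank onto the grain mill: take the red-topped lock pin out of its wooden block, feel gently for the drive-shaft hole down inside the slot on top of the crank hub, and push the pin fully home without forcing it. Then swing the pin's brass ring over the free end of the hub, all the way down until it stops under the pin's tip, and leave the jars, bowl and mug where they stand.

Things in the scene. Friction and masses are not known exactly. Their poses are not given: they have to be found in the camera images.
- mill: Green hand-cranked grain mill with a steel hopper, fixed to the worktop; it and its crank do not move. Base 150x120 mm, 206 mm tall. Origin on the worktop near the base's middle (base from x = -55 to +95 mm); its -x axis points along the crank hub, out toward the robot. Crank arm: leaves the hub at x = -48 mm, slopes down to +y; its wooden grip is at y = +78 mm, z = 52 mm.
- hub_end (a point): Middle of the crank hub's closed free end (x = -117 mm, y = 0, z = 110 mm in the mill's frame; axes as the mill's). The hub is a level square steel sleeve, 30 mm wide and 30 mm high, top face at z = 125 mm, bottom at 95 mm, from here back to a 42 mm collar that begins at x = -40 mm.
- slot (a point): Middle of the slot in the hub's top face (x = -92 mm, y = 0, z = 125 mm in the mill's frame; axes as the mill's). It goes straight down through the 5 mm top wall, 25.5 mm long along x, 9.5 mm wide along y; an equal slot is in the bottom wall. More than 25 N of the pin or ring on the mill counts as forcing.
- shaft_top (a point): Point on the flat top of the dark drive shaft inside the hub, 6 mm straight below slot. An upright hole, 9.2 mm (x) by 10.6 mm (y), goes through it, centred in y, but through end play it lies anywhere up to 8 mm either way of this point along x. That is not measured: feel for it along the slot with the pin's tip at a few newtons. The shaft is stiff and does not follow.
- pin_block: Oak block 70x70x50 mm that stays put on the worktop, with the upright hole in which the pin is parked. Origin under its centre.
- lock_pin: Steel lock pin, loose, about 65 g, parked upright. Origin: centre of the underside of its 24x18 mm flange, z up. Below: square 8 mm shank 38 mm long, flat tip. Above: 14 mm head, red tab 18 (x) by 10 mm (y) from z = 16 to 42 mm. Ring points to its -x. In block and mill the flange lies flat on top when home; in the mill its x is along the mill's x.
- ring_end (a point): Middle of the ring's far cross bar. Ring: brass bail of 4 mm wire, hinged across the pin's head along y at z = 9 mm of the pin; two straight legs, wire centres at y = -22 and +22 mm, to 46 mm out, then rounded to the cross bar 60 mm from the hinge. It passes round the 30 mm hub with 5 mm to spare each side.
- ring (a joint): Hinge angle of the ring: 0 = square to the pin, pointing level to the pin's -x; negative = raised; grows as it swings down; +1.571 = stop, ring hanging parallel to the shank with its cross bar under the shank's tip (fully over). Stiff hinge: stays where left, needs about 1 N at the cross bar.
- mug: White mug with a red inside, 98 mm tall, bystander. Origin under its centre.
- bowl: White pinch bowl, 105 mm across, 51 mm tall, beside the mill on its +y side, bystander. Origin under its centre.
- beans: Wire-clamp jar with brown contents, 109 mm tall, bystander. Origin under its centre.
- oats: Wire-clamp jar with pale contents, 134 mm tall, bystander. Origin under its centre.

How it is judged:
By the outcome, as a careful person would: the job done as asked, in the order asked, and still so for the second after the job is handed in, with the robot touching nothing.
It also fails if it takes over 72 s, if anything falls off the work surface, if the arm or the gripper's body presses on something with over 40 N, if the wrist force passes 120 N, or if a joint passes its speed limit or range.

## Robot

A 6-joint arm with a two-finger parallel gripper is mounted at the origin on a cart in front of the work surface, level with it; the furniture and walls round the work are solid. World frame = base frame: x ahead of the robot, y to its left, z up, the work surface at z = 0. Lengths are in m, angles in rad, forces in N, time in s.
With the tool pointing down it reaches from about 0.275 to 0.725 m from the base axis. Payload 15.9 kg.
Tool frame: the origin (TCP) lies between the finger pads; the fingertips stand 22 mm ahead of it and the grasp point (between the pads) lies 3 mm ahead of it; z points along the fingers, x is the direction in which the jaws open and shut, and the axes are right-handed (so a half turn about z gives the same grasp; the last joint's range is limited). The gripper opens to 85 mm and grips with 20 to 120 N. Pads are 22 mm wide; open, the fingers measure 114 mm over their backs; the gripper's body (76 mm by 85 mm) begins 54 mm behind the grasp point. The pads swing forward as they close: fully open they stand 13 mm farther back than shut.
Start: joints at [-1.216, 0.213, -0.034, 1.323, 0, 1.571], TCP at [0.174, -0.469, 0.253] pointing down, gripper open.
Joint ranges: [-2.98, 2.98], [-0.74, 1.72], [-1.14, 1.35], [-2.1, 2.04], [-1.57, 1.44], [-3.14, 3.14]. Speed limits (rad/s): [1.89, 1.89, 2.39, 2.57, 3.14, 3.14].

## Interface

Orientations are given as a rotation vector (axis times angle).
In Python, from cell import monitor, viewer, workorder gives the robot as it stands.
- The arm moves only by the tool step_arm, never from a script. Its argument "rows" is a list of rows, each a list of 6 numbers: the shift along the tool's x, y, z in cm, then the turn, a rotation vector about the tool's x, y, z in degrees. In form: [[x, y, z, rx, ry, rz], ...]. A call has 1 to 5 rows; each row shifts and turns the commanded pose from where the row before left it, along the tool's axes as they then stand; what a row does not reach is not made up. A row lasts 1/10 s, in which the tool goes at most 50 mm and 8.59 degrees, less where a joint would pass 70% of its speed; a pose out of reach is approached as far as the arm can. A call with a gripper value outside its range is refused whole. "jaw" is the opening, from 0 (shut) to 1 (fully open), set as the call begins (left out, the last holds). The fingers move at their own pace and stop on an object; the grip force is fixed at half the most. Time passes only in rows, so rows that do not move let the fingers close. It gives the time, the measured TCP pose, the force and the opening at its end, in the units of the state.
- monitor.get_state(): the state, without advancing time (a new reading comes with each control period).
- viewer.grab_frame(name): name is "side" or "top" or "wrist"; returns a dict with "image" (480x640x3 uint8, red, green, blue), "depth" (480x640 float32, m along the optical axis (not along the pixel's ray), 0 where there is no reading), "K" (3x3 intrinsics, pixels), "T" (4x4, takes a point from camera to world coordinates). Camera axes: x right, y down, z forward; pixel columns grow to the right and rows downward; lengths in m; the calibration is good to about 2 mm. A picture is of the moment at which its call begins.
- workorder.hand_in(): hands the job in, once; it reports no verdict.
The state is a dict: "clock": time; "joint_pos": joint angles; "qd": joint speeds; "tau": joint torques, N m; "position": TCP position; "eef_rot": TCP orientation; "force": force on the tool from outside, world axes, zero at the start; "torque": the same for the moment, N m; "finger_gap": opening from 0.0 (shut) to 1.0 (fully open).
Only numpy, scipy, OpenCV 4.12 (cv2) and the standard library are available. Lean on these libraries where they do the work, as an engineer would, in place of code of your own. Each camera call takes 0.05 s, during which the arm holds its last target. There are 200 camera calls.

## Working session

There is one attempt and no reset: what is moved stays moved. The work goes in short steps, Python scripts to look and compute and a tool call to move; the robot and the scene stay as the last step left them, time stands still between calls to the robot, and variables do not carry over. Pictures are saved under pics/ and viewed, about 8 in all and at most 12, crops included, and the job is handed in when it is done.

Besides the shell and the picture viewer there is one more tool, called as a command line: name --pt "numbers of a row" for each row, then --argument value for the rest. step_arm: Moves the arm, as the interface text tells. Its arguments: {"type":"object","properties":{"rows":{"type":"array"},"jaw":{"type":"number"}},"required":["rows"]}

```bash
mkdir -p pics
cat > h.py <<'E'
import numpy as np, cv2, pickle
from cell import monitor, viewer, workorder
from scipy.spatial.transform import Rotation as R
def snap(name,tag):
    f=viewer.grab_frame(name); pickle.dump(f,open(f'pics/{tag}.pkl','wb'))
    cv2.imwrite(f'pics/{tag}.png',f['image'][:,:,::-1]); return f
def load(tag): return pickle.load(open(f'pics/{tag}.pkl','rb'))
def cloud(f):
    v,u=np.mgrid[0:480,0:640]; d=f['depth']; K=f['K']
    p=np.stack([(u-K[0,2])/K[0,0]*d,(v-K[1,2])/K[1,1]*d,d],-1)
    return p@f['T'][:3,:3].T+f['T'][:3,3]
def ray(f,u,v,z):  # intersect pixel ray with height z
    d=f['T'][:3,:3]@np.linalg.inv(f['K'])@[u,v,1]; o=f['T'][:3,3]
    return o+d*(z-o[2])/d[2]
def proj(f,P):
    c=(np.asarray(P)-f['T'][:3,3])@f['T'][:3,:3]; q=c@f['K'].T; return q[...,:2]/q[...,2:]
def crop(f,tag,u0,v0,u1,v1,s):
    im=cv2.resize(f['image'][v0:v1,u0:u1,::-1],None,fx=s,fy=s,interpolation=cv2.INTER_CUBIC); cv2.imwrite(f'pics/{tag}.png',im)
E
python3 - <<'E'
from h import *
a=snap('top','top0');b=snap('side','side0')
print(monitor.get_state())
for f in(a,b): print(f['K'],f['T'])
c=np.hstack([a['image'],b['image']])[:,:,::-1]
cv2.imwrite('pics/both.png',cv2.resize(c,(800,300),interpolation=cv2.INTER_AREA))
E
```

```text
{'clock': 0.1, 'joint_pos': array([-1.21596224e+00,  2.13331337e-01, -3.49751465e-02,  1.32351988e+00,
        8.87939728e-06,  1.57080298e+00]), 'qd': array([-0.00210571, -0.00094579,  0.00242692,  0.00010459, -0.00022912,
       -0.00065322]), 'tau': array([-1.21952151e-03, -6.87246609e+01,  4.87808025e+01,  1.20431455e-02,
       -1.59810138e-04, -1.61131652e-05]), 'position': array([ 0.17362024, -0.46858236,  0.25286187]), 'eef_rot': array([-2.57813323e+00,  1.79418211e+00,  1.31982738e-03]), 'force': array([ 0.12995971, -0.11121602, -0.40857814]), 'torque': array([ 0.00905085,  0.06605904, -0.02593066]), 'finger_gap': 1.0004248032163023}
[[440.4668227    0.         321.35995932]
 [  0.         440.4668227  233.65984349]
 [  0.           0.           1.        ]] [[ 0.01405661 -0.99770247  0.06627359  0.46942678]
 [-0.99969756 -0.01268524  0.02106809  0.04022801]
 [-0.02017899 -0.0665497  -0.99757904  1.00048531]
 [ 0.          0.          0.          1.        ]]
[[539.32155047   0.         325.79096319]
 [  0.         539.32155047 240.24330559]
 [  0.           0.           1.        ]] [[ 0.97497839 -0.07867913  0.20791039  0.25738364]
 [-0.22119992 -0.43628534  0.8721959  -1.03856119]
 [ 0.02208464 -0.89636192 -0.4427726   0.6629923 ]
 [ 0.          0.          0.          1.        ]]
```

View pics/top0.png

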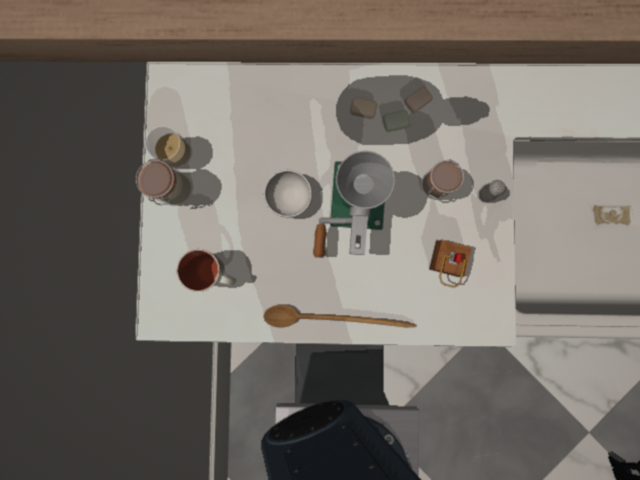

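View pics/side0.png

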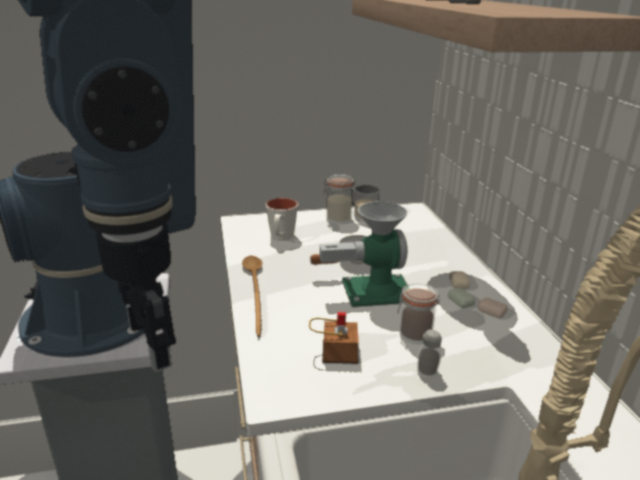

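Top view: the pin block is at about (452,258) with the ring pointing down-image (toward the robot). The hub runs (358,205)–(358,254), with the slot near (358,240). I'll zoom in there.

Run:
```python
from h import *
f=load('top0'); crop(f,'c1',315,200,480,295,4.8)
P=cloud(f)
hub=(P[...,2]>.115)&(P[...,2]<.135)&(P[...,0]>.3)&(P[...,0]<.6)&(abs(P[...,1]+.04)<.1)
v,u=np.nonzero(hub[200:270,340:380]); print('hub px',u.min()+340,u.max()+340,v.min()+200,v.max()+200)
hm=np.zeros_like(hub);hm[225:256,340:380]=hub[225:256,340:380]
q=P[hm];print(len(q),np.median(q,0),cv2.minAreaRect(q[:,:2].astype(np.float32)*1000))
hm=(P[...,2]>.04)&(P[...,2]<.056);hm[:,:425]=0;hm[:,480:]=0;hm[:235]=0;hm[285:]=0
q=P[hm];print(len(q),np.median(q,0),cv2.minAreaRect(q[:,:2].astype(np.float32)*1000))
hm=(P[...,2]>.07)&(P[...,2]<.12);hm[:,:425]=0;hm[:,480:]=0;hm[:235]=0;hm[285:]=0
q=P[hm];print(len(q),np.median(q,0),q[:,2].max(),cv2.minAreaRect(q[:,:2].astype(np.float32)*1000))
```

```text
hub px 346 369 202 254
430 [ 0.51831033 -0.01460824  0.12369638] ((517.6444702148438, -14.441614151000977), (29.87295150756836, 58.50212478637695), 86.70069122314453)
825 [ 0.48652351 -0.21890619  0.04898633] ((485.0995788574219, -222.8320770263672), (66.94828796386719, 66.50995635986328), 76.35247802734375)
65 [ 0.48544649 -0.22057822  0.08924167] 0.0937227242435541 ((484.9177551269531, -222.56398010253906), (9.842042922973633, 17.831798553466797), 74.48343658447266)
```

View pics/c1.png

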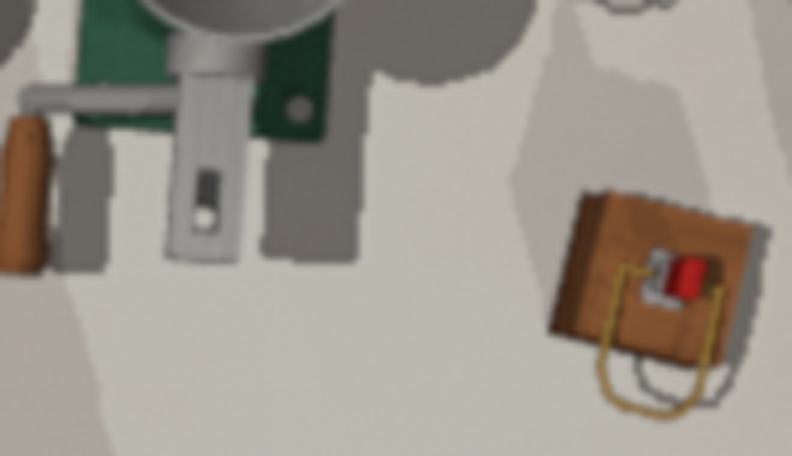

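The slot shows a bright patch near its robot-side end, possibly the shaft hole, to be confirmed by feel. The tab is 18 × 10 mm at z ≈ 0.092, as expected, with pin yaw about -15°. Next I move above the pin.

step_arm --pt "-1.23 -3.77 0 0 0 0" --pt "-1.23 -3.77 0 0 0 0" --pt "-1.23 -3.77 0 0 0 0" --pt "-1.23 -3.77 0 0 0 0" --pt "-1.23 -3.77 0 0 0 0" --jaw 1

```text
clock: 0.6
position: [0.33, -0.3444, 0.2532]
eef_rot: [-2.578, 1.795, 0.001]
force: [-0.5, -1.0, -0.5]
finger_gap: 1.002
```

step_arm --pt "-1.23 -3.77 0 0 0 0" --pt "-1.23 -3.77 0 0 0 0" --pt "-1.23 -3.77 0 0 0 0" --pt "-1.23 -3.77 0 0 0 0" --pt "-1.23 -3.77 0 0 0 0"

```text
clock: 1.1
position: [0.4855, -0.2212, 0.2531]
eef_rot: [2.579, -1.794, -0.001]
force: [0.6, -1.1, -0.5]
finger_gap: 1.002
```

step_arm --pt "0 0 0 0 0 -8.5" --pt "0 0 0 0 0 -8.5" --pt "0 0 0 0 0 -8.5" --pt "0 0 0 0 0 -8.5" --pt "0 0 0 0 0 -8.5"

```text
clock: 1.6
position: [0.4844, -0.2224, 0.253]
eef_rot: [-3.056, 0.728, 0.001]
force: [-0.1, 0.3, -0.6]
finger_gap: 1.0
```

Run:
```python
from h import *
s=monitor.get_state();print(s['clock'],s['joint_pos'],s['position'],s['force'])
x=R.from_rotvec(s['eef_rot']).as_matrix();print(x,np.degrees(np.arctan2(x[1,0],x[0,0])))
```

```text
1.6 [-4.30510544e-01  2.82429203e-01  5.51244433e-02  1.34420684e+00
 -1.93887559e-05  1.60830985e+00] [ 0.48435146 -0.22243939  0.25297392] [-0.07197385  0.34069739 -0.64643999]
[[ 8.92461188e-01 -4.51123703e-01 -6.58100628e-04]
 [-4.51123618e-01 -8.92461429e-01  2.80889971e-04]
 [-7.14045550e-04  4.62013392e-05 -9.99999744e-01]] -26.815804379806192
```

step_arm --pt "0 0 0 0 0 -8.45" --pt "0 0 0 0 0 -8.45" --pt "0 0 0 0 0 -8.45" --pt "0 0 0 0 0 -8.45" --pt "0 0 0 0 0 -8.45"

```text
clock: 2.1
position: [0.4843, -0.2225, 0.253]
eef_rot: [-3.113, -0.422, 0.001]
force: [0.7, 0.1, -0.2]
finger_gap: 1.0
```

step_arm --pt "0 0 0 0 0 -8.45" --pt "0 0 0 0 0 -8.45" --pt "0 0 0 0 0 -8.45" --pt "0 0 0 0 0 -8.45" --pt "0 0 0 0 0 -8.45"

```text
clock: 2.6
position: [0.4843, -0.2225, 0.253]
eef_rot: [-2.751, -1.515, 0.001]
force: [0.0, -0.5, -0.3]
finger_gap: 0.997
```

step_arm --pt "0 0 0 0 0 -8.45" --pt "0 0 0 0 0 -8.45" --pt "0 0 0 0 0 0"

```text
clock: 2.9
position: [0.4844, -0.2225, 0.253]
eef_rot: [-2.502, -1.899, 0.0]
force: [-1.0, 0.5, 0.6]
finger_gap: 1.0
```

Run:
```python
from h import *
s=monitor.get_state();print(s['clock'],s['joint_pos'],s['position'],s['eef_rot'])
f=snap('wrist','w0');print(f['T'],f['K'])
P=cloud(f)
for lo,hi in((.04,.056),(.075,.11)):
    m=(P[...,2]>lo)&(P[...,2]<hi)&(np.hypot(P[...,0]-.485,P[...,1]+.222)<.055)
    q=P[m];print(len(q),np.median(q,0),q[:,2].max(),cv2.minAreaRect(q[:,:2].astype(np.float32)*1000))
```

```text
2.9 [-4.30598311e-01  2.82401282e-01  5.51737516e-02  1.34420213e+00
  1.70932370e-05 -1.58079350e-01] [ 0.48435851 -0.22248232  0.2530084 ] [-2.50215632e+00 -1.89875182e+00  4.45371203e-04]
[[ 0.26923986  0.91243541  0.30817451  0.4048975 ]
 [ 0.96307201 -0.25458907 -0.08761688 -0.20015167]
 [-0.00148688  0.3203842  -0.94728652  0.37425161]
 [ 0.          0.          0.          1.        ]] [[411.04339555   0.         324.68376419]
 [  0.         411.04339555 237.6502954 ]
 [  0.           0.           1.        ]]
5422 [ 0.48111162 -0.22110423  0.0506196 ] 0.05599263314953701 ((484.9187927246094, -223.33599853515625), (66.2640609741211, 66.78314208984375), 76.21356201171875)
394 [ 0.48240238 -0.22255488  0.09207679] 0.09497734262853619 ((484.3332214355469, -223.2368621826172), (9.98892879486084, 17.95729637145996), 75.04348754882812)
```

View pics/w0.png

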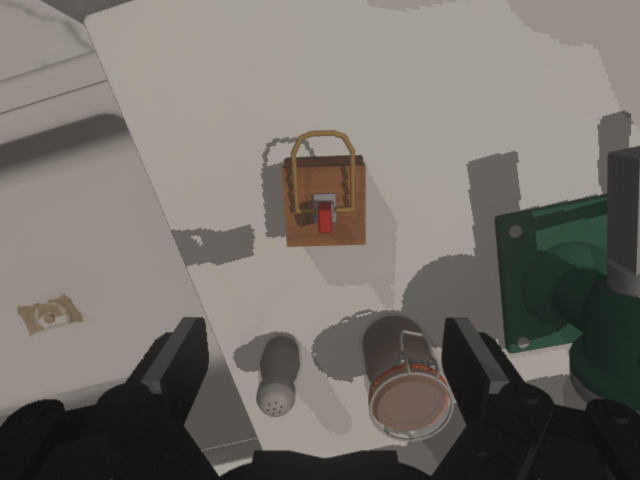

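The wrist view confirms the pin: tab at (325,218), ring bar at (324,132). I'll check the ring's height before descending.

Run:
```python
from h import *
f=load('w0');P=cloud(f)
for (u,v) in((324,132),(354,175),(296,175),(312,133),(336,133)):
    p=P[v-4:v+5,u-4:u+5].reshape(-1,3);print(u,v,p[p[:,2].argmax()])
# mill from top image
f=load('top0');P=cloud(f)
m=(P[...,2]>.117)&(P[...,2]<.132);m[:,:340]=0;m[:,380:]=0;m[:222]=0;m[258:]=0
v,u=np.nonzero(m)
for r in range(222,258,3):
    c=u[v==r]
    if len(c): print(r,c.min(),c.max(),ray(f,(c.min()+c.max())/2,r,.125).round(4))
```

```text
324 132 [ 0.4048975  -0.20015167  0.37425161]
354 175 [ 0.46263368 -0.19617151  0.06558273]
296 175 [ 0.45085183 -0.2382682   0.06571939]
312 133 [ 0.4260003  -0.21453343  0.06909645]
336 133 [ 0.42873582 -0.19956144  0.06899139]
222 352 366 [ 0.5518 -0.016   0.125 ]
225 352 366 [ 0.5458 -0.016   0.125 ]
228 352 366 [ 0.5398 -0.0161  0.125 ]
231 351 366 [ 0.5338 -0.0151  0.125 ]
234 351 366 [ 0.5279 -0.0152  0.125 ]
237 351 365 [ 0.5219 -0.0142  0.125 ]
240 351 365 [ 0.5159 -0.0143  0.125 ]
243 351 365 [ 0.5099 -0.0143  0.125 ]
246 350 365 [ 0.5039 -0.0134  0.125 ]
249 350 365 [ 0.498  -0.0134  0.125 ]
252 350 364 [ 0.492  -0.0125  0.125 ]
```

step_arm --pt "-0.07 0 4 0 0 -0.7" --pt "0 0 4 0 0 0" --pt "0 0 4 0 0 0" --pt "0 0 0 0 0 0"

```text
clock: 3.35
position: [0.4815, -0.2219, 0.129]
eef_rot: [-2.492, -1.901, 0.006]
force: [-0.5, 0.3, 0.2]
finger_gap: 0.999
```

step_arm --pt "0 0 2 0 0 0" --pt "0 0 1.5 0 0 0" --pt "0 0 0 0 0 0" --pt "0 0 0 0 0 0"

```text
clock: 3.75
position: [0.4849, -0.2235, 0.1]
eef_rot: [2.494, 1.908, 0.001]
force: [-0.4, -0.4, 0.7]
finger_gap: 1.001
```

step_arm --pt "0 0 1.1 0 0 0" --pt "0 0 0 0 0 0" --pt "0 0 0 0 0 0"

```text
clock: 4.05
position: [0.4843, -0.2232, 0.0875]
eef_rot: [-2.494, -1.911, 0.0]
force: [0.2, 0.1, -0.6]
finger_gap: 1.006
```

step_arm --pt "0 0 0 0 0 0" --pt "0 0 0 0 0 0" --pt "0 0 0 0 0 0" --pt "0 0 0 0 0 0" --pt "0 0 0 0 0 0" --jaw 0

```text
clock: 4.55
position: [0.4843, -0.2232, 0.0874]
eef_rot: [2.494, 1.911, 0.0]
force: [-0.2, 1.7, 6.4]
finger_gap: 0.146
```

step_arm --pt "0 0 0 0 0 0" --pt "0 0 0 0 0 0" --pt "0 0 0 0 0 0" --pt "0 0 0 0 0 0" --pt "0 0 0 0 0 0"

```text
clock: 5.05
position: [0.4844, -0.2232, 0.0875]
eef_rot: [2.493, 1.911, 0.0]
force: [-1.1, 1.0, 6.2]
finger_gap: 0.113
```

Gripped (0.113 × 85 ≈ 9.6 mm). Lifting.

step_arm --pt "0 0 -0.5 0 0 0" --pt "0 0 -1.5 0 0 0" --pt "0 0 -2 0 0 0" --pt "0 0 -2 0 0 0" --pt "0 0 -2 0 0 0"

```text
clock: 5.55
position: [0.4841, -0.2232, 0.1682]
eef_rot: [-2.493, -1.911, 0.0]
force: [-0.1, 0.2, -1.2]
finger_gap: 0.108
```

step_arm --pt "0 0 -3 0 0 0" --pt "0 0 -3 0 0 0" --pt "0 0 -2.5 0 0 0" --pt "0 0 0 0 0 0" --pt "0 0 0 0 0 0"

```text
clock: 6.05
position: [0.4844, -0.2233, 0.2524]
eef_rot: [2.493, 1.911, 0.0]
force: [-0.2, 0.5, -2.0]
finger_gap: 0.109
```

step_arm --pt "2.61 -0.34 0 0 0 0" --pt "2.61 -0.34 0 0 0 0" --pt "2.61 -0.34 0 0 0 0" --pt "2.61 -0.34 0 0 0 0" --pt "2.61 -0.34 0 0 0 0"

```text
clock: 6.55
position: [0.5012, -0.0917, 0.2511]
eef_rot: [-2.493, -1.91, 0.002]
force: [0.4, -0.1, -0.7]
finger_gap: 0.106
```

step_arm --pt "2.61 -0.34 0 0 0 0" --pt "2.61 -0.34 0 0 0 0" --pt "2.61 -0.34 0 0 0 0" --pt "0 0 0 0 0 -5.9" --pt "0 0 0 0 0 -5.9"

```text
clock: 7.05
position: [0.5118, -0.0137, 0.251]
eef_rot: [-2.277, -2.162, 0.002]
force: [-0.1, -0.9, -0.7]
finger_gap: 0.108
```

step_arm --pt "0 0 0 0 0 0" --pt "0 0 0 0 0 0"

```text
clock: 7.25
position: [0.512, -0.0146, 0.2516]
eef_rot: [-2.287, -2.153, 0.001]
force: [-0.3, -0.2, -0.2]
finger_gap: 0.106
```

Run:
```python
from h import *
s=monitor.get_state();print(s['clock'],s['joint_pos'],s['position'],s['eef_rot'],s['force'],s['finger_gap'])
f=snap('wrist','w1');crop(f,'w1c',200,100,460,290,3)
f=snap('top','t1');
```

```text
7.25 [-2.84579209e-02  2.39575592e-01 -4.80332309e-03  1.32769038e+00
 -8.72591405e-06  3.18224604e-02] [ 0.51195279 -0.01457561  0.25155888] [-2.28672705e+00 -2.15287605e+00  1.42555927e-03] [-0.29358515 -0.20763676 -0.16412735] 0.10569630829390335
```

View pics/w1c.png

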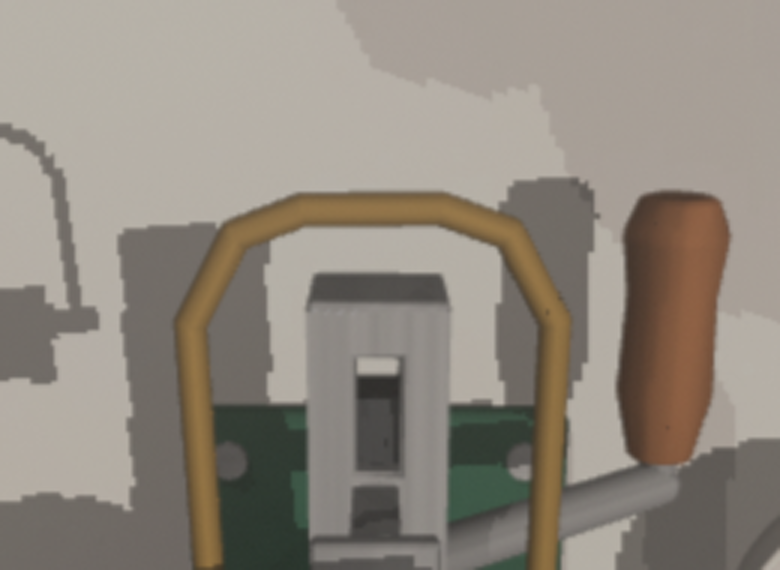

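The slot spans crop v 355–472 at u≈378. A white see-through patch at v 357–375 and the hole's far edge at v≈395 put the hole near the robot-side end. The pin tip's near edge is at crop (375,485). Converting these to world positions.

Run:
```python
from h import *
f=load('w1');px=lambda u,v:(200+(u+.5)/3-.5,100+(v+.5)/3-.5)
for n,u,v,z in(('tipedge',375,485,.1761),('tipL',350,485,.1761),('tipR',400,485,.1761),('slot-',378.5,355,.125),('slot+',378,472,.125),('hubend',378,303,.125),('hubL',309,320,.125),('hubR',448,320,.125),('hubL2',309,480,.125),('hubR2',446,480,.125),('holeedge',379,395,.119)):
    print(n,ray(f,*px(u,v),z).round(4))
t=load('top0')
for n,u,v,z in(('slot-',204,232,.125),('slot+',208.5,170,.125),('hole+',205,207,.119)): print('top',n,ray(t,315+(u+.5)/4.8-.5,200+(v+.5)/4.8-.5,z).round(4))
```

```text
tipedge [ 0.5087 -0.0146  0.1761]
tipL [ 0.5085 -0.0189  0.1761]
tipR [ 0.509  -0.0103  0.1761]
slot- [ 0.5001 -0.0134  0.125 ]
slot+ [ 0.5263 -0.0151  0.125 ]
hubend [ 0.489  -0.0129  0.125 ]
hubL [ 0.4918 -0.0273  0.125 ]
hubR [0.4935 0.0014 0.125 ]
hubL2 [ 0.5272 -0.0301  0.125 ]
hubR2 [ 5.29e-01 -5.00e-04  1.25e-01]
holeedge [ 0.5108 -0.014   0.119 ]
top slot- [ 0.5001 -0.0126  0.125 ]
top slot+ [ 0.5258 -0.0143  0.125 ]
top hole+ [ 0.5107 -0.0133  0.119 ]
```

Both cameras agree: slot centre (.513,-.014), hole centre about 7 mm toward the robot, pin axis at (.5127,-.0146). I'll align to that and lower to just above the slot.

step_arm --pt "0.05 -0.67 0 0 0 0.2" --pt "0 0 1.5 0 0 0" --pt "0 0 1.5 0 0 0" --pt "0 0 1.0 0 0 0" --pt "0 0 0.5 0 0 0"

```text
clock: 7.85
position: [0.5051, -0.0137, 0.2066]
eef_rot: [-2.288, -2.152, 0.001]
force: [0.4, -0.3, -0.6]
finger_gap: 0.109
```

step_arm --pt "0 0 0 0 0 0" --pt "0 0 0 0 0 0" --pt "0 0 0 0 0 0"

```text
clock: 8.15
position: [0.506, -0.0137, 0.2079]
eef_rot: [2.287, 2.153, 0.001]
force: [-0.1, -0.2, -0.4]
finger_gap: 0.109
```

Run:
```python
from h import *
s=monitor.get_state();print(s['clock'],s['position'],s['eef_rot'],s['force'],s['finger_gap'])
f=snap('wrist','w2');crop(f,'w2c',250,150,400,300,4)
```

```text
8.15 [ 0.50596224 -0.01366296  0.20788225] [2.28744760e+00 2.15251561e+00 9.44009324e-04] [-0.05289004 -0.2004754  -0.35634908] 0.10864599358025023
```

View pics/w2c.png

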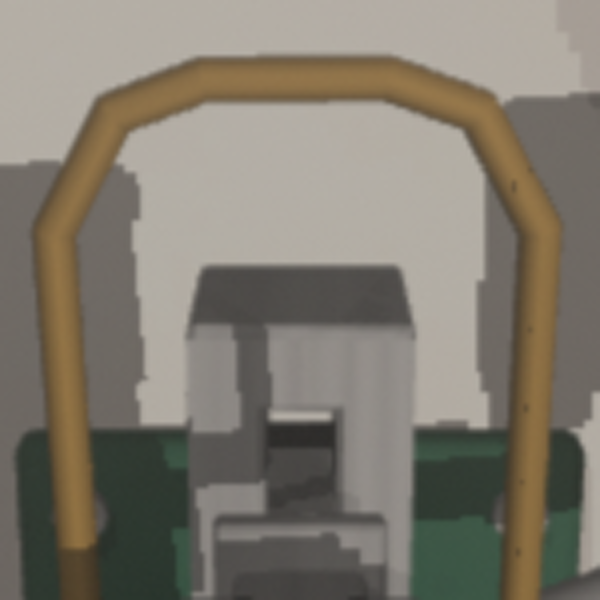

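Pin flange (215–387), slot (266–336) and hub (190–412) are all centred at u≈301, so the pin is aligned sideways. Now I feel downward.

step_arm --pt "0 0 0.3 0 0 0" --pt "0 0 0.2 0 0 0" --pt "0 0 0.1 0 0 0" --pt "0 0 0.1 0 0 0" --pt "0 0 0.1 0 0 0"

```text
clock: 8.7
position: [0.5056, -0.0136, 0.1992]
eef_rot: [-2.288, -2.153, 0.0]
force: [0.5, -0.9, -0.3]
finger_gap: 0.109
```

step_arm --pt "0 0 0.1 0 0 0" --pt "0 0 0.1 0 0 0" --pt "0 0 0 0 0 0"

```text
clock: 9.0
position: [0.5056, -0.0136, 0.1972]
eef_rot: [-2.288, -2.153, 0.0]
force: [0.1, -1.1, -0.1]
finger_gap: 0.102
```

step_arm --pt "0 0 0.1 0 0 0" --pt "0 0 0.1 0 0 0" --pt "0 0 0 0 0 0"

```text
clock: 9.3
position: [0.5056, -0.0136, 0.1952]
eef_rot: [-2.288, -2.153, 0.0]
force: [-0.5, -0.7, -1.1]
finger_gap: 0.107
```

step_arm --pt "0 0 0.05 0 0 0" --pt "0 0 0.05 0 0 0" --pt "0 0 0 0 0 0"

```text
clock: 9.6
position: [0.5056, -0.0137, 0.1943]
eef_rot: [-2.288, -2.153, 0.0]
force: [0.4, 0.1, 0.1]
finger_gap: 0.11
```

step_arm --pt "0 0 0.05 0 0 0" --pt "0 0 0.05 0 0 0" --pt "0 0 0 0 0 0"

```text
clock: 9.9
position: [0.5056, -0.0136, 0.1932]
eef_rot: [-2.288, -2.153, 0.0]
force: [-0.2, 0.8, -1.1]
finger_gap: 0.107
```

step_arm --pt "0 0 0.1 0 0 0" --pt "0 0 0.1 0 0 0" --pt "0 0 0 0 0 0"

```text
clock: 10.2
position: [0.5056, -0.0136, 0.1911]
eef_rot: [-2.288, -2.153, 0.0]
force: [-0.3, -0.7, -1.3]
finger_gap: 0.109
```

step_arm --pt "0 0 0.1 0 0 0" --pt "0 0 0.1 0 0 0" --pt "0 0 0 0 0 0"

```text
clock: 10.5
position: [0.5056, -0.0136, 0.1891]
eef_rot: [-2.288, -2.153, 0.0]
force: [1.1, -0.3, -0.4]
finger_gap: 0.112
```

It is about 5 mm into the shaft hole with no resistance. Continuing down.

step_arm --pt "0 0 0.15 0 0 0" --pt "0 0 0.15 0 0 0" --pt "0 0 0.15 0 0 0" --pt "0 0 0.15 0 0 0" --pt "0 0 0 0 0 0"

```text
clock: 11.0
position: [0.5056, -0.0136, 0.1831]
eef_rot: [-2.288, -2.153, 0.0]
force: [0.1, 0.1, -1.0]
finger_gap: 0.111
```

step_arm --pt "0 0 0.15 0 0 0" --pt "0 0 0.15 0 0 0" --pt "0 0 0.15 0 0 0" --pt "0 0 0 0 0 0"

```text
clock: 11.4
position: [0.5056, -0.0136, 0.1786]
eef_rot: [-2.288, -2.153, 0.0]
force: [0.3, 0.3, -0.2]
finger_gap: 0.106
```

step_arm --pt "0 0 0.1 0 0 0" --pt "0 0 0.1 0 0 0" --pt "0 0 0.1 0 0 0" --pt "0 0 0.1 0 0 0" --pt "0 0 0 0 0 0"

```text
clock: 11.9
position: [0.5056, -0.0136, 0.1747]
eef_rot: [-2.288, -2.153, 0.0]
force: [0.7, 0.1, -1.3]
finger_gap: 0.108
```

step_arm --pt "0 0 0.15 0 0 0" --pt "0 0 0.15 0 0 0" --pt "0 0 0.15 0 0 0" --pt "0 0 0.15 0 0 0" --pt "0 0 0 0 0 0"

```text
clock: 12.4
position: [0.5056, -0.0136, 0.1686]
eef_rot: [-2.288, -2.153, 0.0]
force: [0.8, 0.7, -0.5]
finger_gap: 0.109
```

6 mm to go. Final approach in small steps until it seats.

step_arm --pt "0 0 0.1 0 0 0" --pt "0 0 0.1 0 0 0" --pt "0 0 0.1 0 0 0" --pt "0 0 0 0 0 0"

```text
clock: 12.8
position: [0.5056, -0.0136, 0.1657]
eef_rot: [-2.288, -2.153, 0.0]
force: [0.6, -0.1, -1.0]
finger_gap: 0.111
```

step_arm --pt "0 0 0.1 0 0 0" --pt "0 0 0 0 0 0"

```text
clock: 13.0
position: [0.5056, -0.0136, 0.1647]
eef_rot: [-2.288, -2.153, 0.0]
force: [0.1, -0.0, -1.5]
finger_gap: 0.103
```

step_arm --pt "0 0 0.1 0 0 0" --pt "0 0 0 0 0 0"

```text
clock: 13.2
position: [0.5056, -0.0136, 0.1637]
eef_rot: [-2.288, -2.153, 0.0]
force: [-0.1, -0.3, -0.3]
finger_gap: 0.109
```

step_arm --pt "0 0 0.05 0 0 0" --pt "0 0 0 0 0 0"

```text
clock: 13.4
position: [0.5057, -0.0136, 0.1633]
eef_rot: [-2.288, -2.153, -0.0]
force: [0.5, -0.8, -0.5]
finger_gap: 0.111
```

step_arm --pt "0 0 0.05 0 0 0" --pt "0 0 0 0 0 0"

```text
clock: 13.6
position: [0.5057, -0.0136, 0.1628]
eef_rot: [-2.288, -2.153, 0.0]
force: [-0.5, 0.2, -1.0]
finger_gap: 0.109
```

step_arm --pt "0 0 0.03 0 0 0" --pt "0 0 0 0 0 0"

```text
clock: 13.8
position: [0.5058, -0.0136, 0.1626]
eef_rot: [2.288, 2.153, 0.0]
force: [-0.3, -0.3, 0.7]
finger_gap: 0.108
```

step_arm --pt "0 0 0.03 0 0 0" --pt "0 0 0 0 0 0"

```text
clock: 14.0
position: [0.5058, -0.0136, 0.1625]
eef_rot: [2.287, 2.153, 0.001]
force: [-1.2, -0.2, 4.7]
finger_gap: 0.104
```

step_arm --pt "0 0 0.03 0 0 0" --pt "0 0 0 0 0 0"

```text
clock: 14.2
position: [0.5059, -0.0136, 0.1624]
eef_rot: [2.287, 2.153, 0.001]
force: [-1.4, -0.0, 8.6]
finger_gap: 0.108
```

The pin seated at TCP z .1625, exactly as predicted, with contact building gently to 8.6 N. Releasing to a partial opening and lifting.

step_arm --pt "0 0 -0.05 0 0 0" --pt "0 0 0 0 0 0" --pt "0 0 0 0 0 0" --pt "0 0 0 0 0 0" --pt "0 0 0 0 0 0" --jaw 0.44

```text
clock: 14.7
position: [0.5056, -0.0137, 0.1623]
eef_rot: [-2.288, -2.153, 0.0]
force: [0.2, -0.3, -0.1]
finger_gap: 0.442
```

step_arm --pt "0 0 -0.5 0 0 0" --pt "0 0 -1.5 0 0 0" --pt "0 0 -2 0 0 0" --pt "0 0 -2 0 0 0" --pt "0 0 0 0 0 0"

```text
clock: 15.2
position: [0.5068, -0.0137, 0.2251]
eef_rot: [2.286, 2.151, 0.004]
force: [-0.2, 0.0, -0.4]
finger_gap: 0.436
```

step_arm --pt "0 -2 0 0 0 0" --pt "0 -2 0 0 0 0" --pt "0 0 0 0 0 0" --pt "0 0 0 0 0 0"

```text
clock: 15.6
position: [0.4658, -0.0112, 0.2225]
eef_rot: [2.287, 2.153, 0.0]
force: [0.0, -0.3, 0.2]
finger_gap: 0.442
```

Run:
```python
from h import *
s=monitor.get_state();print(s['clock'],s['position'],s['eef_rot'],s['force'],s['finger_gap'])
a=snap('wrist','w3')['image'];b=snap('side','s3')['image'][200:360,270:430]
b=cv2.resize(b,(360,360),interpolation=cv2.INTER_CUBIC);a=cv2.resize(a,(440,330));a=cv2.copyMakeBorder(a,0,30,0,0,0)
cv2.imwrite('pics/m3.png',np.hstack([a,b])[:,:,::-1])
```

```text
15.6 [ 0.46583202 -0.0112261   0.22245648] [2.28749377e+00 2.15296075e+00 4.44218458e-04] [ 0.01675529 -0.34517533  0.21655412] 0.4418721949527554
```

View pics/m3.png

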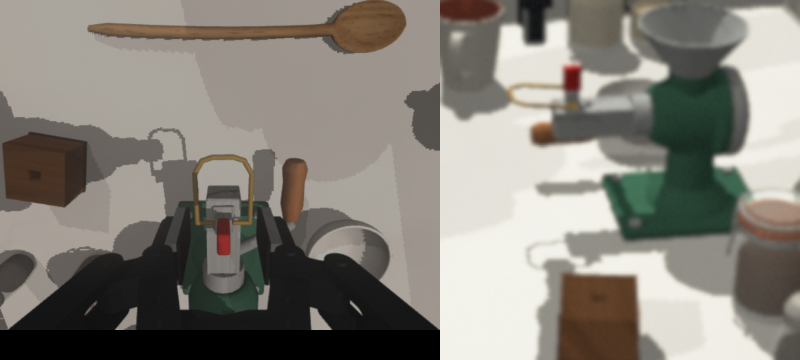

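The pin stands upright and seated, with the ring just above level over the hub end. Pressing the ring's legs down with both fingers straddling the hub.

step_arm --pt "0 0 2 0 0 0" --pt "0 0 2 0 0 0" --pt "0 0 1.2 0 0 0" --pt "0 0 0.4 0 0 0" --pt "0 0 0.4 0 0 0"

```text
clock: 16.2
position: [0.4661, -0.0112, 0.1625]
eef_rot: [2.288, 2.153, 0.0]
force: [0.3, -0.3, -0.2]
finger_gap: 0.44
```

step_arm --pt "0 0 0.3 0 0 0" --pt "0 0 0.3 0 0 0" --pt "0 0 0.3 0 0 0" --pt "0 0 0.3 0 0 0"

```text
clock: 16.6
position: [0.466, -0.0112, 0.1505]
eef_rot: [2.287, 2.153, 0.001]
force: [0.4, -0.5, 2.1]
finger_gap: 0.442
```

step_arm --pt "0 0 0.3 0 0 0" --pt "0 0 0.3 0 0 0" --pt "0 0 0.3 0 0 0" --pt "0 0 0.3 0 0 0"

```text
clock: 17.0
position: [0.4657, -0.0112, 0.1382]
eef_rot: [-2.288, -2.153, 0.0]
force: [-0.2, -0.1, 1.0]
finger_gap: 0.44
```

step_arm --pt "0 0 0.3 0 0 0" --pt "0 0 0.3 0 0 0" --pt "0 0 0.3 0 0 0" --pt "0 0 0.3 0 0 0" --pt "0 0 0.3 0 0 0"

```text
clock: 17.5
position: [0.4657, -0.0112, 0.1232]
eef_rot: [-2.288, -2.153, 0.0]
force: [-0.0, -0.2, 0.6]
finger_gap: 0.441
```

step_arm --pt "0 0 0 -4 0 0" --pt "0 0 0 -4 0 0" --pt "0 0 0 -4 0 0" --pt "0 0 0 0 0 0"

```text
clock: 17.9
position: [0.4642, -0.0112, 0.123]
eef_rot: [2.17, 2.043, 0.216]
force: [-0.0, 0.3, 0.3]
finger_gap: 0.438
```

Run:
```python
from h import *
s=monitor.get_state();print(s['clock'],s['position'],s['force'],s['joint_pos']);print(R.from_rotvec(s['eef_rot']).as_matrix().round(3))
a=snap('wrist','w4')['image'];b=snap('side','s4')['image'][200:360,270:430]
b=cv2.resize(b,(360,360),interpolation=cv2.INTER_CUBIC);a=cv2.resize(a,(440,330));a=cv2.copyMakeBorder(a,0,30,0,0,0)
cv2.imwrite('pics/m4.png',np.hstack([a,b])[:,:,::-1])
```

```text
17.9 [ 0.4641635  -0.01116788  0.12303916] [-0.04884658  0.26586397  0.30922342] [-0.01846131  0.03992628 -0.60228056  0.71842131 -0.00884685  0.04111887]
[[ 0.06   0.976  0.208]
 [ 0.998 -0.059 -0.013]
 [-0.     0.209 -0.978]]
```

View pics/m4.png

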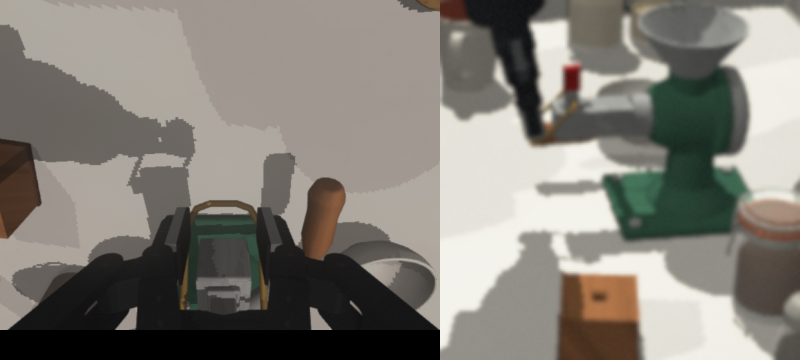

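The ring is about 50° down with the fingers outside the hub on its legs. Now I push forward to swing it under the hub.

step_arm --pt "0 0.3 0.25 0 0 0" --pt "0 0.3 0.25 0 0 0" --pt "0 0.3 0.25 0 0 0" --pt "0 0.3 0.2 0 0 0" --pt "0 0 0 0 0 0"

```text
clock: 18.5
position: [0.4799, -0.0121, 0.1163]
eef_rot: [2.171, 2.044, 0.214]
force: [-0.2, -0.0, 0.7]
finger_gap: 0.442
```

step_arm --pt "0 0.25 0.06 0 0 0" --pt "0 0.25 0.06 0 0 0" --pt "0 0.25 0.06 0 0 0" --pt "0 0 0 0 0 0"

```text
clock: 18.9
position: [0.4875, -0.0125, 0.1165]
eef_rot: [2.171, 2.043, 0.215]
force: [-0.2, 0.6, 0.2]
finger_gap: 0.44
```

step_arm --pt "0 0.1 0.02 0 0 0" --pt "0 0 0 0 0 0"

```text
clock: 19.1
position: [0.4882, -0.0126, 0.1165]
eef_rot: [2.171, 2.043, 0.215]
force: [-0.2, 0.8, -1.0]
finger_gap: 0.439
```

step_arm --pt "0 0.1 0.02 0 0 0" --pt "0 0 0 0 0 0"

```text
clock: 19.3
position: [0.4892, -0.0126, 0.1164]
eef_rot: [2.171, 2.043, 0.215]
force: [-0.8, 0.2, 0.6]
finger_gap: 0.441
```

Run:
```python
from h import *
s=monitor.get_state();print(s['clock'],s['position'],s['force'])
a=snap('wrist','w5')['image'][240:480,190:450];b=snap('side','s5')['image'][200:310,290:430]
b=cv2.resize(b,(420,330),interpolation=cv2.INTER_CUBIC);a=cv2.resize(a,(358,330))
cv2.imwrite('pics/m5.png',np.hstack([a,b])[:,:,::-1])
```

```text
19.3 [ 0.48918206 -0.01263546  0.11644358] [-0.77187823  0.16706059  0.58743258]
```

View pics/m5.png

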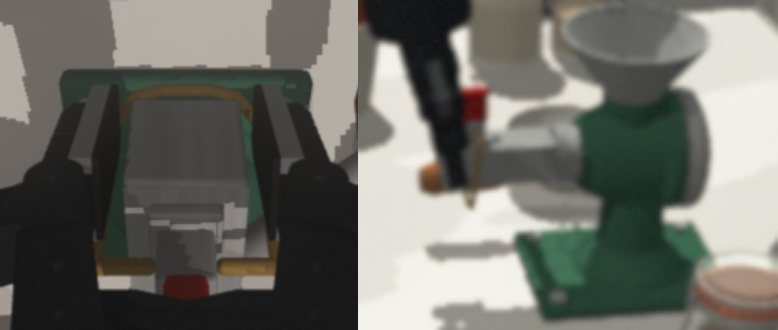

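The ring is nearly vertical, its bar just below the hub (side crop ~(470,200)). I'll continue to the stop.

step_arm --pt "0 0.1 0.02 0 0 0" --pt "0 0 0 0 0 0"

```text
clock: 19.6
position: [0.4902, -0.0127, 0.1164]
eef_rot: [2.171, 2.043, 0.215]
force: [-1.6, 0.3, -1.5]
finger_gap: 0.436
```

step_arm --pt "0 0.1 0.02 0 0 0" --pt "0 0 0 0 0 0"

```text
clock: 19.8
position: [0.4913, -0.0128, 0.1164]
eef_rot: [2.171, 2.043, 0.215]
force: [-1.0, -0.5, 0.0]
finger_gap: 0.44
```

step_arm --pt "0 0.05 0.01 0 0 0" --pt "0 0 0 0 0 0"

```text
clock: 20.0
position: [0.4916, -0.0128, 0.1164]
eef_rot: [2.171, 2.044, 0.215]
force: [-1.8, -0.2, -1.3]
finger_gap: 0.437
```

step_arm --pt "0 0.05 0.01 0 0 0" --pt "0 0 0 0 0 0"

```text
clock: 20.2
position: [0.4919, -0.0128, 0.1163]
eef_rot: [2.171, 2.044, 0.214]
force: [-4.3, 1.0, 1.3]
finger_gap: 0.445
```

step_arm --pt "0 0.03 0.01 0 0 0" --pt "0 0 0 0 0 0"

```text
clock: 20.4
position: [0.4921, -0.0128, 0.1162]
eef_rot: [2.172, 2.044, 0.214]
force: [-6.3, 0.9, 0.4]
finger_gap: 0.442
```

step_arm --pt "0 0.03 0.01 0 0 0" --pt "0 0 0 0 0 0"

```text
clock: 20.6
position: [0.4922, -0.0128, 0.1161]
eef_rot: [2.172, 2.044, 0.214]
force: [-7.4, 1.6, 2.0]
finger_gap: 0.44
```

Force rises steadily to 7 N: at a stop. Backing off straight out, then up, and inspecting.

step_arm --pt "0 -0.5 -0.1 0 0 0" --pt "0 -1.5 -0.32 0 0 0" --pt "0 -2 -0.42 0 0 0" --pt "0 -2 -0.42 0 0 0" --pt "0 0 0 0 0 0"

```text
clock: 21.1
position: [0.43, -0.009, 0.1163]
eef_rot: [2.171, 2.043, 0.215]
force: [0.4, 0.0, 0.2]
finger_gap: 0.438
```

step_arm --pt "0 0.4 -2 0 0 0" --pt "0 0.4 -2 0 0 0" --pt "0 0.4 -2 0 0 0" --pt "0 0.4 -2 0 0 0" --pt "0 0 0 0 0 0"

```text
clock: 21.6
position: [0.4329, -0.0092, 0.2008]
eef_rot: [2.168, 2.041, 0.22]
force: [0.8, -0.3, 0.0]
finger_gap: 0.439
```

Run:
```python
from h import *
s=monitor.get_state();print(s['clock'],s['position'],s['force'])
f=snap('side','s6');w=snap('wrist','w6');t=snap('top','t6')
P0=np.array([.5062,-.0137,.125]);c,q=np.cos(np.radians(-3.5)),np.sin(np.radians(-3.5))
M=np.array([[c,-q,0],[q,c,0],[0,0,1]])
for a in(1.3,1.45,1.571):
    pts=[[-r*np.cos(a),y,.009-r*np.sin(a)] for r,y in((0,-22e-3),(46e-3,-22e-3),(60e-3,0))]
    print(a,((proj(f,np.array(pts)@M.T+P0)-[320,210])*6).round(0).tolist())
b=cv2.resize(f['image'][210:310,320:400],None,fx=6,fy=6,interpolation=cv2.INTER_CUBIC)[:600]
a=cv2.resize(w['image'],(320,240));a=cv2.copyMakeBorder(a,0,360,0,0,0)
tt=cv2.resize(t['image'][180:280,300:420],(312,260),interpolation=cv2.INTER_CUBIC);a[250:510,:312]=tt
cv2.imwrite('pics/m6.png',np.hstack([b,a])[:,:,::-1])
for k,g,tt in(('side',load('side0'),f),('top',load('top0'),t)): print(k,np.abs(g['depth']-tt['depth']).shape)
```

```text
21.6 [ 0.43290207 -0.00915164  0.20076466] [ 0.83286721 -0.28051123  0.00986807]
1.3 [[56.0, 229.0], [20.0, 339.0], [0.0, 343.0]]
1.45 [[56.0, 229.0], [38.0, 342.0], [23.0, 346.0]]
1.571 [[56.0, 229.0], [53.0, 341.0], [43.0, 346.0]]
side (480, 640)
top (480, 640)
```

View pics/m6.png

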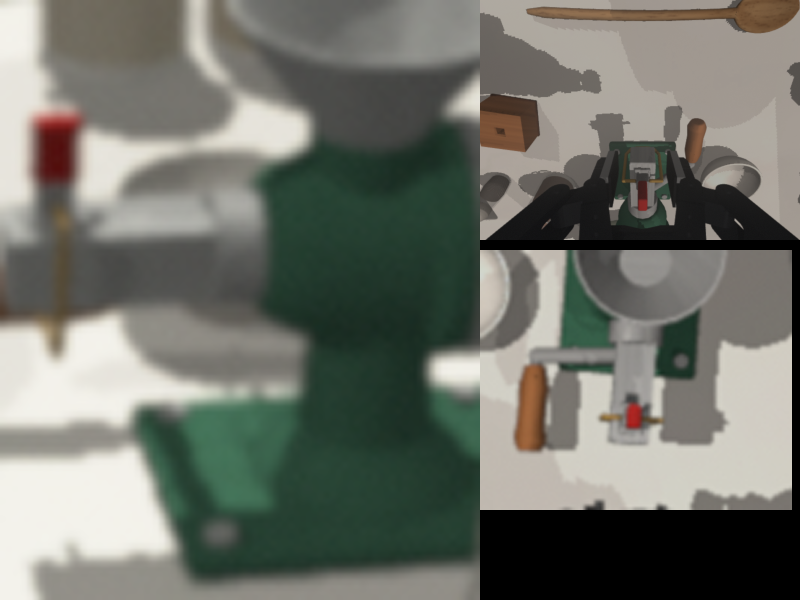

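The ring leg runs vertically in the side crop from (62,205) to (57,350). That matches the projection for 1.571 (dx −3) rather than 1.45 (dx −18). Final numeric checks next, then hand in.

step_arm --pt "0 -1 -2 0 0 0" --pt "0 -1 -2 0 0 0" --pt "0 0 0 0 0 0" --pt "0 0 0 0 0 0"

```text
clock: 22.15
position: [0.4031, -0.0074, 0.2322]
eef_rot: [2.171, 2.043, 0.215]
force: [0.4, 0.5, -0.1]
finger_gap: 0.439
```

Run:
```python
from h import *
a,t=load('top0'),snap('top','t7')
P=cloud(t);m=(P[...,2]>.155)&(P[...,2]<.18)&(np.hypot(P[...,0]-.506,P[...,1]+.014)<.02)
q=P[m];print('tab top',len(q),np.median(q,0),cv2.minAreaRect(q[:,:2].astype(np.float32)*1000))
for n,(u,v) in dict(mug=(200,270),bowl=(290,193),jarR=(446,178),jarL=(157,180),block=(452,258)).items():
    s=np.s_[v-22:v+23,u-22:u+23]
    x=cv2.phaseCorrelate(a['image'][s].mean(-1).astype(np.float32),t['image'][s].mean(-1).astype(np.float32));print(n,np.round(x[0],2),round(x[1],2))
s=monitor.get_state();print(s['clock'],s['position'],s['force'])
```

```text
tab top 52 [ 0.50616823 -0.01364453  0.16556751] ((507.1932678222656, -13.115791320800781), (17.198638916015625, 9.081811904907227), 0.509583592414856)
mug [0.48 0.54] 0.97
bowl [0.69 0.49] 0.98
jarR [0.51 0.53] 1.0
jarL [0.41 0.46] 0.99
block [0.24 0.68] 0.63
22.2 [ 0.40301223 -0.00742745  0.23183955] [ 0.29991318 -0.76997161 -0.12218245]
```

```bash
python3 -c "
from h import *
print(workorder.hand_in())"
```

```text
the job is handed in; nothing more can be done
None
```

The crank is locked onto the mill: the pin is fully home and its brass ring is swung down over the hub end to its stop. I handed the job in at about 22 s; it reports no verdict.

- **Pin:** I gripped it by the red tab and lifted it out of the block. Two camera views put the shaft hole about 7 mm toward the robot from the slot's middle. I felt downward there in small steps and the tip entered without resistance, so I did not need to search along the slot. The pin seated exactly at the predicted height, and the contact force at the seat was at most about 9 N.
- **Ring:** I pushed it over by its legs with both fingers straddling the hub. It took 1–2 N on the way and rose to 7.4 N at the stop. I then backed the arm off so it touches nothing.

**Last checks**
- The top of the tab is at z = 0.1656 m, which is 42 mm above the measured hub top, so the flange is flat on the hub.
- In the side view the ring leg hangs parallel to the shank, at about 1.56 rad (±0.03) against the 1.571 stop. I read that angle from the picture; the force rise supports it.
- Before and after top images show the mug, bowl and both jars shifted by the same half pixel, which I put down to the comparison method rather than movement. The block patch matched less well (0.63 against 0.97 or better), as expected with the pin gone from it.
- No check failed.

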